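Stand the micromanipulator joystick over the riser's hidden bearer

ROBOT

A 7-joint arm with a two-finger parallel gripper is mounted at the origin on the work surface. World frame = base frame: x ahead of the robot, y to its left, z up, the work surface at z = 0. Lengths are in mm, angles in rad, forces in N, time in s.
With the tool pointing down it reaches from about 425 to 950 mm from the base axis. Payload 4.7 kg.
Tool frame: the origin (TCP) lies where the fingers leave the gripper's body, on its centre line; the fingertips stand 73 mm ahead of it and the grasp point (between the pads) lies 54 mm ahead of it; z points along the fingers, y is the line along which they close (so a half turn about z gives the same grasp; the last joint's range is limited). The gripper opens to 85 mm and grips with 20 to 120 N. Pads are 22 mm wide; open, the fingers measure 114 mm over their backs; the gripper's body (76 mm by 85 mm) begins 54 mm behind the grasp point. The pads swing forward as they close: fully open they stand 13 mm farther back than shut.
Start: joints at [-1.182, 0.469, -0.049, 1.532, 0.024, 1.141, -0.082], TCP at [273.845, 616.968, 303.935] pointing down, gripper open.
Joint ranges: [-2.59, 2.59], [-0.33, 1.99], [-1.39, 1.29], [0.1, 2.45], [-1.04, 4.18], [0.21, 1.99], [-2.66, 2.66]. Speed limits (rad/s): [2.57, 2.57, 3.14, 3.14, 3.14, 3.14, 3.14].

INTERFACE

Orientations are given as a unit quaternion [w, x, y, z].
In Python, from bench import read_state, capture, camera_model, job_done gives the robot as it stands. The module is installed in compiled form; this text tells all that it offers.
- The arm moves only by the tool send_rows, never from a script. Its argument "rows" is a list of rows, each an object with "travel": the shift along the tool's x, y, z in cm, a list of three; "twist": the turn about the tool's z in rad; "gripper": the opening, from 0 (shut) to 1 (fully open). A call has 1 to 8 rows; each row shifts and turns the commanded pose from where the row before left it, along the tool's axes as they then stand; what a row does not reach is not made up. A row lasts 1/10 s, in which the tool goes at most 50 mm and 8.59 degrees, less where a joint would pass 70% of its speed; a pose out of reach is approached as far as the arm can. A call is refused whole if a number of a shift passes 5 or a number of a turn 0.15, either way. A call with a gripper value outside its range is refused whole. The fingers move at their own pace and stop on an object; "newtons" is the grip in N (left out, the last holds). Time passes only in rows, so rows that do not move let the fingers close. It gives the time, the measured TCP pose, the force, the opening and the grip force at its end, in the units of the state.
- read_state(): the state, without advancing time (a new reading comes with each control period).
- capture(name): name is "scene" or "side" or "wrist"; returns the picture (480x640x3 uint8, red, green, blue); there is no depth.
- camera_model(name): a dict with "fov_y" (degrees; the focal length in pixels is half the picture's height over the tangent of half this angle, whatever the lens; pixels are square), "cx", "cy" (the principal point, pixels), "R" (3x3) and "t" (3): a world point X has camera coordinates R X + t. Camera axes: x right, y down, z forward; pixel columns grow to the right and rows downward; lengths in mm; the calibration is good to about 2 mm. A picture is of the moment at which its call begins: read the wrist's pose just before it. camera_model takes no time and is no camera call; for the wrist camera it gives the pose at the moment of the call.
- job_done(): hands the job in; it is judged then, once.
The state is a dict: "clock": time; "joints": joint angles; "joint_vel": joint speeds; "tau": joint torques, N m; "position": TCP position; "tool_rot": TCP orientation; "ft_force": force on the tool from outside, world axes, zero at the start; "ft_torque": the same for the moment, N m; "finger_gap": finger opening in mm; "grasp_force": force on a finger pad.
Only numpy, scipy, OpenCV 4.12 (cv2) and the standard library are available. Lean on these libraries where they do the work, as an engineer would, in place of code of your own. Each camera call takes 0.05 s, during which the arm holds its last target. There are 200 camera calls.

TASK

The thin grey deck of the white instrument riser is carried by one cross-bearer hidden underneath. Press lightly along the deck with the fingertips until you feel where it turns stiff, then stand the black joystick upright on the deck, centred over that bearer with its foot's long side lying along the bearer, and let go. Treat the thin deck gently and leave the other things where they are.

Things in the scene. Friction and masses are not known exactly. Their poses are not given: they have to be found in the camera images.
- riser: White instrument riser, fixed, 170 mm (x) by 380 (y), 55 high. Origin: centre of its underside. x across, y along, z up. Its top is a thin grey deck sheet between white rails 12 mm wide (x) and white ends 40 mm long (y), all flush; a small lens, 44 mm high, stands on the +y end. Below the sheet one unseen bearer 24 mm wide runs along x; its centre line lies at some y from -75 to 75 mm.
- deck: The deck sheet, 146 (x) by 300 mm (y), axes as the riser's. Origin: centre of its upper face, unpressed. Under a fingertip it gives about 0.4 mm per N away from the bearer, 0.1 mm per N above it, and springs back; it stiffens over the last 40 mm towards the bearer, alike from both sides, and likewise towards the white ends. Over 25 N from fingers or 40 N from a foot dents it.
- joystick_grip (a point): Black joystick, loose, about 0.5 kg. Point on its axis, 58 mm above its underside; z up. Steel foot 90 (x) by 50 (y), 14 mm thick, centred on the axis; boot up to 40 mm; round handle 24 mm thick from 40 to 80 mm up; then a head 34 (x) by 24 (y) mm with a knob each side along x (72 mm over both), top 98 mm. Grip the handle, fingers closing along y.

How it is judged:
By the outcome, as a careful person would: the job done as asked, in the order asked, and still so for the second after the job is handed in, with the robot touching nothing.
It also fails if it takes over 72 s, if anything falls off the work surface, if the arm or the gripper's body presses on something with over 40 N, if the wrist force passes 120 N, or if a joint passes its speed limit or range.

## Working session

There is one attempt and no reset: what is moved stays moved. The work goes in short steps, Python scripts to look and compute and a tool call to move; the robot and the scene stay as the last step left them, time stands still between calls to the robot, and variables do not carry over. Pictures are saved under pics/ and viewed, at most 10 in all, crops included, and the job is handed in when it is done.

Besides the shell and the picture viewer there is one more tool, called as a command line: name --argument value ..., lists and objects as JSON in quotes. send_rows: Moves the arm, as the interface text tells. Its arguments: {"type":"object","properties":{"rows":{"type":"array"},"newtons":{"type":"number"}},"required":["rows"]}

```bash
mkdir -p pics; python3 - <<'E'
from bench import *
import cv2,numpy as np
s=read_state();print(s['position'],s['tool_rot'],s['clock'],s['finger_gap'],s['ft_force'])
for n in('scene','side'):
    im=capture(n);cv2.imwrite(f'pics/{n}0.png',im[:,:,::-1]);m=camera_model(n);print(n,m)
E
```

```text
[273.68437104 616.54173645 302.85497088] [-1.61137824e-04  2.07366565e-01  9.78262816e-01 -9.71540526e-04] 0.0 85.3733947669629 [-0.2016322 -0.1875364 -0.9067653]
scene {'fov_y': 46.093352109908665, 'cx': 310.19385566886274, 'cy': 234.57816884910778, 'R': array([[-0.154514  ,  0.9879059 , -0.01293654],
       [ 0.79413236,  0.11639569, -0.59649463],
       [-0.58777481, -0.1024401 , -0.8025128 ]]), 't': array([ -10.51778694, -397.60348567, 1410.7161483 ])}
side {'fov_y': 50.21509968751176, 'cx': 318.96484363402067, 'cy': 237.4029011214574, 'R': array([[ 0.86754136, -0.4970444 , -0.01785631],
       [-0.36541111, -0.61261079, -0.7008443 ],
       [ 0.33741177,  0.61453631, -0.71309075]]), 't': array([-416.70436335,  314.92402102,  605.70382342])}
```

View pics/scene0.png

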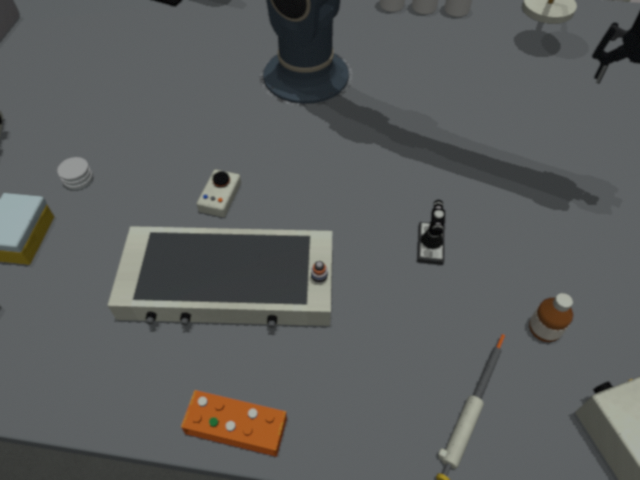

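View pics/side0.png

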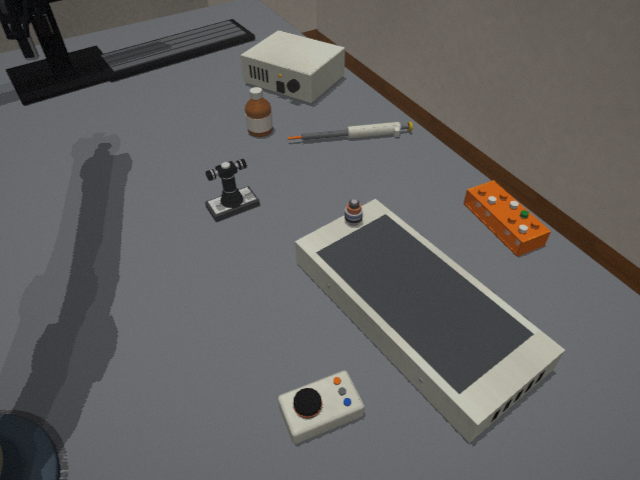

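Scene view: riser with its deck (about 137–310, 233–303), lens at (319,270) marking the +y end, and joystick at (432,240). Side view: joystick at (232,195), deck from (375,215) to (460,390), lens at (353,212).

```bash
cat > h.py <<'E'
from bench import *
import cv2,numpy as np
def ray(m,p):
    f=240/np.tan(np.radians(m['fov_y']/2))
    d=m['R'].T@np.array([(p[0]-m['cx'])/f,(p[1]-m['cy'])/f,1.]);return -m['R'].T@m['t'],d
def plane(m,p,z):
    c,d=ray(m,p);return c+d*(z-c[2])/d[2]
def proj(m,X):
    f=240/np.tan(np.radians(m['fov_y']/2));q=m['R']@np.asarray(X,float)+m['t']
    return np.array([m['cx']+f*q[0]/q[2],m['cy']+f*q[1]/q[2]])
E
python3 - <<'E'
from h import *
for n,seed in(('scene',(220,265)),('side',(420,300))):
    im=cv2.imread(f'pics/{n}0.png');m=camera_model(n)
    k=np.zeros((482,642),np.uint8)
    cv2.floodFill(im.copy(),k,seed,0,(22,)*3,(22,)*3,4|cv2.FLOODFILL_FIXED_RANGE|cv2.FLOODFILL_MASK_ONLY|(255<<8))
    k=cv2.morphologyEx(k[1:-1,1:-1],cv2.MORPH_OPEN,np.ones((3,3)))
    c=max(cv2.findContours(k,0,2)[0],key=cv2.contourArea)
    # metric rectangle
    P=np.array([plane(m,p,55)[:2] for p in c[:,0,:]],np.float32)
    r=cv2.minAreaRect(P);print(n,cv2.contourArea(c),r)
    hp=cv2.approxPolyDP(cv2.convexHull(P),12,True)[:,0];print(hp)
a=cv2.resize(cv2.imread('pics/scene0.png')[190:275,395:470],None,fx=5,fy=5,interpolation=cv2.INTER_CUBIC)
b=cv2.resize(cv2.imread('pics/side0.png')[145:230,195:270],None,fx=5,fy=5,interpolation=cv2.INTER_CUBIC)
cv2.imwrite('pics/joy.png',np.hstack([a,b]))
E
```

```text
scene 10762.5 ((619.9738159179688, -46.724090576171875), (141.49232482910156, 295.9066467285156), 6.714480876922607)
[[ 567.70325  -200.76288 ]
 [ 706.1977   -183.19023 ]
 [ 670.91895   107.343925]
 [ 534.3153     90.82999 ]]
side 16159.5 ((620.3912963867188, -44.185028076171875), (144.1896514892578, 299.0338439941406), 6.645080089569092)
[[ 671.78485  111.98557]
 [ 533.4039    90.55208]
 [ 568.09033 -200.54822]
 [ 707.8508  -182.30511]]
```

View pics/joy.png

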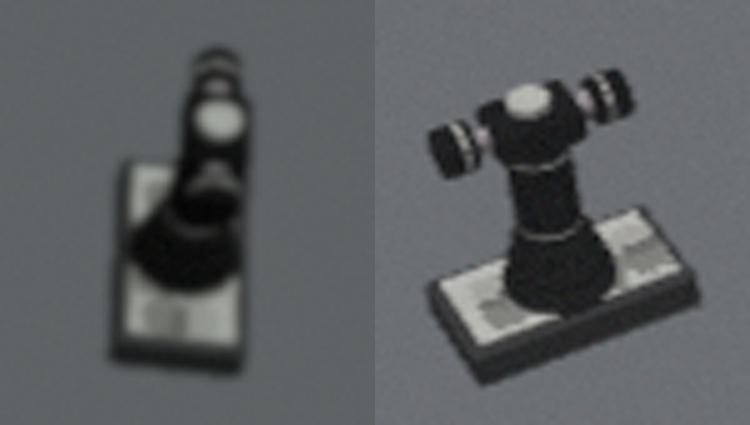

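```bash
python3 - <<'E'
from h import *
ms,mc=camera_model('side'),camera_model('scene')
S=lambda x,y:(195+(x-375)/5-.4,145+y/5-.4); C=lambda x,y:(395+x/5-.4,190+y/5-.4)
q=np.array([plane(ms,S(*p),14)[:2] for p in((433,285),(485,350),(697,272),(643,207))]);print(q,q.mean(0))
for i in range(4):
    d=q[(i+1)%4]-q[i];print(np.hypot(*d),np.degrees(np.arctan2(d[1],d[0])))
print('top side',plane(ms,S(528,100),98),'scene',plane(mc,C(219,121),98))
q=np.array([plane(mc,C(*p),14)[:2] for p in((124,162),(113,347),(243,360))]);print('scene foot',q,(q[0]+q[2])/2)
k=[plane(ms,S(*p),89) for p in((455,150),(607,95))];print(k,np.mean(k,0))
E
```

```text
[[436.61511544 346.72033322]
 [439.97745199 303.24086512]
 [524.55543219 302.49358954]
 [522.82398006 347.69970344]] [480.99299492 325.03862283]
43.60928173104917 -85.57802678171761
84.58128135209638 -0.5062147686176356
45.23926016566597 92.19342967460169
86.21442747025011 -179.34912300666272
top side [478.93963886 324.35004059  98.        ] scene [480.07165337 320.97711953  98.        ]
scene foot [[436.41107073 297.09321835]
 [525.51755771 296.59174226]
 [524.34028002 344.85507488]] [480.37567538 320.97414661]
[array([449.46800246, 322.74130467,  89.        ]), array([507.69986607, 324.10637616,  89.        ])] [478.58393427 323.42384041  89.        ]
```

send_rows --rows '[{"travel": [0,0,0],"twist": -0.133,"gripper": 0},{"travel": [0,0,0],"twist": -0.133,"gripper": 0},{"travel": [0,0,0],"twist": -0.133,"gripper": 0},{"travel": [0,0,0],"twist": -0.133,"gripper": 0},{"travel": [-1.67,-3.89,0],"twist": 0,"gripper": 0},{"travel": [-1.67,-3.89,0],"twist": 0,"gripper": 0},{"travel": [-1.67,-3.89,0],"twist": 0,"gripper": 0},{"travel": [-1.67,-3.89,0],"twist": 0,"gripper": 0}]'

```text
clock: 0.9
position: [358.5, 468.3, 303.4]
tool_rot: [-0.0, -0.057, 0.998, -0.0]
ft_force: [0.5, 0.2, 0.3]
finger_gap: -0.0
grasp_force: 0.0
```

send_rows --rows '[{"travel": [-1.67,-3.89,1],"twist": 0,"gripper": 0},{"travel": [-1.67,-3.89,1],"twist": 0,"gripper": 0},{"travel": [-1.67,-3.89,1],"twist": 0,"gripper": 0},{"travel": [-1.67,-3.89,1],"twist": 0,"gripper": 0},{"travel": [-1.67,-3.89,1],"twist": 0,"gripper": 0},{"travel": [-1.67,-3.89,1],"twist": 0,"gripper": 0},{"travel": [-1.67,-3.89,1],"twist": 0,"gripper": 0},{"travel": [-1.67,-3.89,1],"twist": 0,"gripper": 0}]'

```text
clock: 1.7
position: [526.6, 174.4, 223.3]
tool_rot: [-0.0, -0.057, 0.998, -0.0]
ft_force: [0.6, -0.0, 0.1]
finger_gap: 0.2
grasp_force: 0.0
```

```bash
cat >> h.py <<'E'
from scipy.spatial.transform import Rotation as Ro
C0=np.array([620.2,-45.4]);A=np.radians(6.65)
ux=np.array([np.cos(A),np.sin(A)]);uy=np.array([-np.sin(A),np.cos(A)])
def riser(x,y): return C0+x*ux+y*uy
def go(X,yaw_deg=None):
    s=read_state();w,x,y,z=s['tool_rot'];M=Ro.from_quat([x,y,z,w]).as_matrix()
    p=s['position'];d=p[:2]-C0
    print('t %.2f'%s['clock'],'pos',p.round(2),'riser xy',(d@ux).round(1),(d@uy).round(1),'yaw y deg',np.degrees(np.arctan2(M[1,1],M[0,1])).round(2),'gap',s['finger_gap'],'F',s['ft_force'].round(2))
    if X is not None: print('tool cm',(M.T@(np.array(X)-p)/10).round(3))
    return s
E
python3 -c "
from h import *
go([*riser(0,75),140])"
```

```text
t 1.70 pos [526.56 174.4  223.29] riser xy -67.6 229.2 yaw y deg 96.55 gap 0.23721273644736118 F [ 0.63 -0.04  0.07]
tool cm [ -6.785 -15.405   8.327]
```

send_rows --rows '[{"travel": [-1.7,-3.85,0],"twist": 0,"gripper": 0},{"travel": [-1.7,-3.85,0],"twist": 0,"gripper": 0},{"travel": [-1.7,-3.85,0],"twist": 0,"gripper": 0},{"travel": [-1.7,-3.85,0],"twist": 0,"gripper": 0},{"travel": [0,0,3.5],"twist": 0,"gripper": 0},{"travel": [0,0,3],"twist": 0,"gripper": 0},{"travel": [0,0,1],"twist": 0,"gripper": 0},{"travel": [0,0,0.5],"twist": 0,"gripper": 0}]'

```text
clock: 2.5
position: [610.6, 31.0, 142.7]
tool_rot: [-0.001, -0.057, 0.998, 0.0]
ft_force: [-0.5, -0.5, 0.7]
finger_gap: -0.3
grasp_force: 0.0
```

send_rows --rows '[{"travel": [0,0,0.3],"twist": 0,"gripper": 0},{"travel": [0,0,0.3],"twist": 0,"gripper": 0},{"travel": [0,0,0.2],"twist": 0,"gripper": 0},{"travel": [0,0,0],"twist": 0,"gripper": 0},{"travel": [0,0,0],"twist": 0,"gripper": 0}]'

```text
clock: 3.0
position: [611.5, 30.9, 136.4]
tool_rot: [0.0, -0.057, 0.998, 0.0]
ft_force: [0.3, 0.4, 0.1]
finger_gap: 0.2
grasp_force: 0.0
```

```bash
python3 -c "
from h import *
go([*riser(0,75),128])"
```

```text
t 3.00 pos [611.46  30.92 136.43] riser xy 0.2 76.8 yaw y deg 96.55 gap 0.2152904213341233 F [0.28 0.36 0.13]
tool cm [ 0.016 -0.182  0.843]
```

send_rows --rows '[{"travel": [0,-0.18,0.3],"twist": 0,"gripper": 0},{"travel": [0,0,0.2],"twist": 0,"gripper": 0},{"travel": [0,0,0.1],"twist": 0,"gripper": 0},{"travel": [0,0,0.1],"twist": 0,"gripper": 0},{"travel": [0,0,0],"twist": 0,"gripper": 0}]'

```text
clock: 3.5
position: [611.4, 29.1, 128.6]
tool_rot: [-0.0, -0.057, 0.998, 0.0]
ft_force: [0.0, -0.3, -0.2]
finger_gap: -0.2
grasp_force: 0.0
```

```bash
cat >> h.py <<'E'
def avg(n=6):
    P=[];F=[]
    for i in range(n):
        capture('wrist');s=read_state();P.append(s['position']);F.append(s['ft_force'])
    P=np.array(P);F=np.array(F);d=P.mean(0)[:2]-C0
    print('t %.2f riser x %.1f y %.1f z %.2f  F'%(s['clock'],d@ux,d@uy,P[:,2].mean()),F.mean(0).round(2),'sd',P[:,2].std().round(2),F.std(0).round(2))
E
python3 -c "
from h import *
avg()"
```

```text
t 3.80 riser x -0.0 y 75.0 z 128.90  F [-0.16  0.24 -0.2 ] sd 0.07 [0.54 0.38 0.72]
```

send_rows --rows '[{"travel": [0,0,0.05],"twist": 0,"gripper": 0},{"travel": [0,0,0.05],"twist": 0,"gripper": 0},{"travel": [0,0,0.05],"twist": 0,"gripper": 0},{"travel": [0,0,0.05],"twist": 0,"gripper": 0},{"travel": [0,0,0],"twist": 0,"gripper": 0}]'

```text
clock: 4.3
position: [611.5, 29.0, 126.9]
tool_rot: [-0.0, -0.057, 0.998, 0.0]
ft_force: [-0.5, -0.0, 0.9]
finger_gap: -0.1
grasp_force: 0.5
```

```bash
python3 -c "
from h import *
avg()"
```

```text
t 4.60 riser x -0.1 y 74.9 z 126.95  F [-0.31 -0.02  0.87] sd 0.01 [0.45 0.5  0.79]
```

send_rows --rows '[{"travel": [0,0,0.05],"twist": 0,"gripper": 0},{"travel": [0,0,0.05],"twist": 0,"gripper": 0},{"travel": [0,0,0.05],"twist": 0,"gripper": 0},{"travel": [0,0,0],"twist": 0,"gripper": 0},{"travel": [0,0,0],"twist": 0,"gripper": 0}]'

```text
clock: 5.1
position: [611.5, 29.0, 126.0]
tool_rot: [0.0, -0.057, 0.998, 0.0]
ft_force: [-1.0, -0.2, 5.4]
finger_gap: -0.3
grasp_force: 2.9
```

```bash
python3 -c "
from h import *
avg()"
```

```text
t 5.40 riser x -0.0 y 74.9 z 125.98  F [-1.99 -0.33  5.76] sd 0.01 [0.41 0.52 0.7 ]
```

send_rows --rows '[{"travel": [0,0,-0.3],"twist": 0,"gripper": 0},{"travel": [0,-1.75,0],"twist": 0,"gripper": 0},{"travel": [0,-1.75,0],"twist": 0,"gripper": 0},{"travel": [0,0,0.1],"twist": 0,"gripper": 0},{"travel": [0,0,0.1],"twist": 0,"gripper": 0},{"travel": [0,0,0.1],"twist": 0,"gripper": 0},{"travel": [0,0,0.05],"twist": 0,"gripper": 0},{"travel": [0,0,0],"twist": 0,"gripper": 0}]'

```text
clock: 6.2
position: [616.0, -8.5, 126.5]
tool_rot: [0.001, -0.056, 0.998, -0.002]
ft_force: [-2.9, -5.7, 10.7]
finger_gap: 0.1
grasp_force: 5.4
```

```bash
python3 -c "
from h import *
avg()"
```

```text
t 6.50 riser x 0.0 y 37.2 z 126.50  F [-2.73 -6.02 10.97] sd 0.01 [0.53 0.65 0.93]
```

send_rows --rows '[{"travel": [0,0,-0.35],"twist": 0,"gripper": 0},{"travel": [0,-1.75,0],"twist": 0,"gripper": 0},{"travel": [0,-1.75,0],"twist": 0,"gripper": 0},{"travel": [0,0,0.1],"twist": 0,"gripper": 0},{"travel": [0,0,0.1],"twist": 0,"gripper": 0},{"travel": [0,0,0.1],"twist": 0,"gripper": 0},{"travel": [0,0,0.05],"twist": 0,"gripper": 0},{"travel": [0,0,0],"twist": 0,"gripper": 0}]'

```text
clock: 7.3
position: [619.6, -42.3, 126.1]
tool_rot: [0.0, -0.057, 0.998, -0.001]
ft_force: [-3.0, -4.2, 9.8]
finger_gap: 0.1
grasp_force: 4.7
```

```bash
python3 -c "
from h import *
avg()"
```

```text
t 7.60 riser x -0.2 y 3.1 z 126.12  F [-2.84 -5.29  9.36] sd 0.01 [0.43 0.29 0.38]
```

send_rows --rows '[{"travel": [0,0,-0.35],"twist": 0,"gripper": 0},{"travel": [0,-1.75,0],"twist": 0,"gripper": 0},{"travel": [0,-1.75,0],"twist": 0,"gripper": 0},{"travel": [0,0,0.1],"twist": 0,"gripper": 0},{"travel": [0,0,0.1],"twist": 0,"gripper": 0},{"travel": [0,0,0.1],"twist": 0,"gripper": 0},{"travel": [0,0,0.05],"twist": 0,"gripper": 0},{"travel": [0,0,0],"twist": 0,"gripper": 0}]'

```text
clock: 8.4
position: [623.5, -76.0, 125.5]
tool_rot: [0.0, -0.057, 0.998, -0.001]
ft_force: [-0.5, -4.2, 5.3]
finger_gap: 0.3
grasp_force: 2.9
```

```bash
python3 -c "
from h import *
avg()"
```

```text
t 8.70 riser x -0.3 y -30.7 z 125.57  F [-1.46 -3.48  5.69] sd 0.01 [0.47 0.66 0.7 ]
```

send_rows --rows '[{"travel": [0,0,-0.8],"twist": 0,"gripper": 0},{"travel": [0,-1.5,0],"twist": 0,"gripper": 0},{"travel": [0,-1.5,0],"twist": 0,"gripper": 0},{"travel": [0,0,0],"twist": 0,"gripper": 0},{"travel": [0,0,0.4],"twist": 0,"gripper": 0},{"travel": [0,0,0.2],"twist": 0,"gripper": 0},{"travel": [0,0,0.05],"twist": 0,"gripper": 0},{"travel": [0,0,0],"twist": 0,"gripper": 0}]'

```text
clock: 9.5
position: [626.6, -104.9, 126.3]
tool_rot: [-0.0, -0.057, 0.998, 0.0]
ft_force: [-1.3, -1.0, 1.8]
finger_gap: -0.1
grasp_force: 1.1
```

```bash
python3 -c "
from h import *
avg(8)"
```

```text
t 9.90 riser x -0.5 y -59.8 z 126.38  F [-1.14 -0.67  1.98] sd 0.02 [0.5  0.6  0.39]
```

send_rows --rows '[{"travel": [0,0,0.05],"twist": 0,"gripper": 0},{"travel": [0,0,0.05],"twist": 0,"gripper": 0},{"travel": [0,0,0.05],"twist": 0,"gripper": 0},{"travel": [0,0,0.05],"twist": 0,"gripper": 0},{"travel": [0,0,0],"twist": 0,"gripper": 0}]'

```text
clock: 10.4
position: [626.7, -104.9, 124.9]
tool_rot: [-0.0, -0.057, 0.998, 0.0]
ft_force: [-4.0, 0.7, 6.7]
finger_gap: 0.4
grasp_force: 3.5
```

```bash
python3 -c "
from h import *
avg(8)"
```

```text
t 10.80 riser x -0.4 y -59.8 z 124.95  F [-3.13  0.18  6.91] sd 0.01 [0.55 0.42 0.44]
```

send_rows --rows '[{"travel": [0,0,-0.8],"twist": 0,"gripper": 0},{"travel": [0,3.5,0],"twist": 0,"gripper": 0},{"travel": [0,3.5,0],"twist": 0,"gripper": 0},{"travel": [0,0,0],"twist": 0,"gripper": 0},{"travel": [0,0,0.4],"twist": 0,"gripper": 0},{"travel": [0,0,0.2],"twist": 0,"gripper": 0},{"travel": [0,0,0.1],"twist": 0,"gripper": 0},{"travel": [0,0,0],"twist": 0,"gripper": 0}]'

```text
clock: 11.6
position: [619.2, -36.4, 126.3]
tool_rot: [0.0, -0.056, 0.998, 0.0]
ft_force: [-1.5, 1.9, 7.8]
finger_gap: 0.0
grasp_force: 3.7
```

```bash
python3 -c "
from h import *
avg(8)"
```

```text
t 12.00 riser x 0.0 y 9.0 z 126.33  F [-2.49  1.71  7.36] sd 0.02 [0.54 0.58 0.28]
```

send_rows --rows '[{"travel": [0,0,-0.7],"twist": 0,"gripper": 0},{"travel": [0,3,0],"twist": 0,"gripper": 0},{"travel": [0,2.5,0],"twist": 0,"gripper": 0},{"travel": [0,0,0],"twist": 0,"gripper": 0},{"travel": [0,0,0.4],"twist": 0,"gripper": 0},{"travel": [0,0,0.2],"twist": 0,"gripper": 0},{"travel": [0,0,0.1],"twist": 0,"gripper": 0},{"travel": [0,0,0],"twist": 0,"gripper": 0}]'

```text
clock: 12.8
position: [612.8, 17.2, 126.1]
tool_rot: [-0.0, -0.056, 0.998, -0.0]
ft_force: [-1.3, 0.9, 7.0]
finger_gap: 0.2
grasp_force: 3.5
```

```bash
python3 -c "
from h import *
avg(8)"
```

```text
t 13.20 riser x -0.1 y 63.0 z 126.16  F [-2.    0.04  6.68] sd 0.01 [0.54 0.42 0.5 ]
```

send_rows --rows '[{"travel": [0,0,-0.7],"twist": 0,"gripper": 0},{"travel": [0,1.2,0],"twist": 0,"gripper": 0},{"travel": [0,0,0],"twist": 0,"gripper": 0},{"travel": [0,0,0.4],"twist": 0,"gripper": 0},{"travel": [0,0,0.2],"twist": 0,"gripper": 0},{"travel": [0,0,0.1],"twist": 0,"gripper": 0},{"travel": [0,0,0.05],"twist": 0,"gripper": 0},{"travel": [0,0,0],"twist": 0,"gripper": 0}]'

```text
clock: 14.0
position: [611.1, 31.2, 125.6]
tool_rot: [-0.0, -0.057, 0.998, 0.0]
ft_force: [-3.4, 1.5, 7.9]
finger_gap: -0.1
grasp_force: 4.0
```

```bash
python3 -c "
from h import *
avg(12)"
```

```text
t 14.60 riser x -0.2 y 77.1 z 125.63  F [-2.5   0.87  7.84] sd 0.01 [0.37 0.39 0.38]
```

send_rows --rows '[{"travel": [0,0,-0.75],"twist": 0,"gripper": 0},{"travel": [0,-3,0],"twist": 0,"gripper": 0},{"travel": [0,-3,0],"twist": 0,"gripper": 0},{"travel": [0,-3,0],"twist": 0,"gripper": 0},{"travel": [0,0,0],"twist": 0,"gripper": 0},{"travel": [0,0,0.5],"twist": 0,"gripper": 0},{"travel": [0,0,0.25],"twist": 0,"gripper": 0},{"travel": [0,0,0],"twist": 0,"gripper": 0}]'

```text
clock: 15.4
position: [621.6, -58.4, 125.8]
tool_rot: [-0.0, -0.058, 0.998, -0.001]
ft_force: [-3.3, -2.7, 9.0]
finger_gap: -0.1
grasp_force: 4.1
```

```bash
python3 -c "
from h import *
avg(12)"
```

```text
t 16.00 riser x -0.2 y -13.0 z 125.80  F [-2.08 -2.97  7.55] sd 0.01 [0.38 0.46 0.47]
```

send_rows --rows '[{"travel": [0,0,-0.75],"twist": 0,"gripper": 0},{"travel": [0,1.5,0],"twist": 0,"gripper": 0},{"travel": [0,0,0],"twist": 0,"gripper": 0},{"travel": [0,0,0],"twist": 0,"gripper": 0},{"travel": [0,0,0.4],"twist": 0,"gripper": 0},{"travel": [0,0,0.2],"twist": 0,"gripper": 0},{"travel": [0,0,0.15],"twist": 0,"gripper": 0},{"travel": [0,0,0],"twist": 0,"gripper": 0}]'

```text
clock: 16.8
position: [619.8, -43.4, 126.0]
tool_rot: [-0.0, -0.057, 0.998, 0.0]
ft_force: [-3.4, 0.8, 9.9]
finger_gap: -0.1
grasp_force: 5.2
```

```bash
python3 -c "
from h import *
avg(12)"
```

```text
t 17.40 riser x -0.2 y 2.0 z 126.05  F [-3.61  1.3  10.17] sd 0.01 [0.37 0.56 0.44]
```

send_rows --rows '[{"travel": [0,0,-0.75],"twist": 0,"gripper": 0},{"travel": [0,3,0],"twist": 0,"gripper": 0},{"travel": [0,3,0],"twist": 0,"gripper": 0},{"travel": [0,0,0],"twist": 0,"gripper": 0},{"travel": [0,0,0.4],"twist": 0,"gripper": 0},{"travel": [0,0,0.2],"twist": 0,"gripper": 0},{"travel": [0,0,0.15],"twist": 0,"gripper": 0},{"travel": [0,0,0],"twist": 0,"gripper": 0}]'

```text
clock: 18.2
position: [613.0, 15.0, 126.0]
tool_rot: [-0.0, -0.056, 0.998, 0.0]
ft_force: [-3.5, 1.8, 10.0]
finger_gap: 0.2
grasp_force: 5.0
```

```bash
python3 -c "
from h import *
avg(12)"
```

```text
t 18.80 riser x -0.1 y 60.9 z 126.01  F [-3.42  1.37  9.4 ] sd 0.01 [0.67 0.53 0.65]
```

send_rows --rows '[{"travel": [0,0,-2],"twist": 0,"gripper": 0},{"travel": [0,0,-4],"twist": 0,"gripper": 0},{"travel": [0,0,-4],"twist": 0,"gripper": 0.5},{"travel": [1.2,4,0],"twist": 0,"gripper": 1},{"travel": [1.2,4,0],"twist": 0,"gripper": 1},{"travel": [1.2,4,0],"twist": 0,"gripper": 1},{"travel": [1.2,4,0],"twist": 0,"gripper": 1},{"travel": [1.2,4,0],"twist": 0,"gripper": 1}]'

```text
clock: 19.6
position: [530.3, 207.5, 224.7]
tool_rot: [0.0, -0.056, 0.998, -0.0]
ft_force: [1.0, -0.1, -0.6]
finger_gap: 84.9
grasp_force: 0.0
```

send_rows --rows '[{"travel": [1.2,4,0],"twist": 0,"gripper": 1},{"travel": [1.2,4,0],"twist": 0,"gripper": 1},{"travel": [1.2,4,0],"twist": 0,"gripper": 1},{"travel": [0,0,0],"twist": 0.114,"gripper": 1},{"travel": [0,0,0],"twist": 0,"gripper": 1}]'

```text
clock: 20.1
position: [481.1, 323.0, 224.5]
tool_rot: [-0.0, -0.0, 1.0, -0.0]
ft_force: [0.2, -0.8, 0.1]
finger_gap: 85.4
grasp_force: 0.0
```

```bash
python3 - <<'E'
from h import *
go([480,323,200]);im=capture('wrist');m=camera_model('wrist');cv2.imwrite('pics/w1.png',im[:,:,::-1])
for X in([480,323,98],[480,323,58],[435,298,14],[525,298,14],[525,348,14],[435,348,14]):print(X,proj(m,X).round(1))
E
```

```text
t 20.10 pos [481.15 322.98 224.45] riser xy -95.5 382.0 yaw y deg 90.05 gap 85.44917906391281 F [ 0.25 -0.77  0.07]
tool cm [0.114 0.005 2.445]
[480, 323, 98] [330.2 265.2]
[480, 323, 58] [330.1 241.4]
[435, 298, 14] [293.2 158.2]
[525, 298, 14] [296.3 280.9]
[525, 348, 14] [363.5 281. ]
[435, 348, 14] [367.1 158.3]
```

View pics/w1.png

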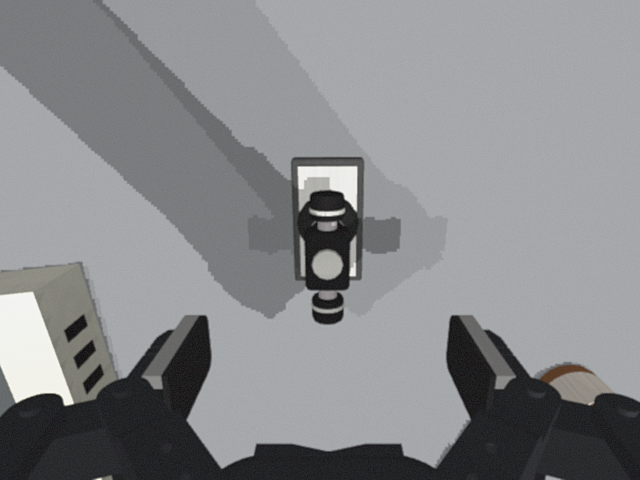

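Wrist view: foot corners at (291,158), (364,158), (363,279), (293,279), with the top disc at (327,265). That puts the joystick 1.7 mm lower in y than assumed, with its yaw about 0. The fingers straddle it cleanly.

send_rows --rows '[{"travel": [0.11,-0.17,0],"twist": 0,"gripper": 1},{"travel": [0,0,3],"twist": 0,"gripper": 1},{"travel": [0,0,3],"twist": 0,"gripper": 1},{"travel": [0,0,3],"twist": 0,"gripper": 1},{"travel": [0,0,1.7],"twist": 0,"gripper": 1},{"travel": [0,0,0.5],"twist": 0,"gripper": 1},{"travel": [0,0,0],"twist": 0,"gripper": 1}]'

```text
clock: 20.85
position: [480.5, 320.0, 112.5]
tool_rot: [-0.0, 0.001, 1.0, -0.001]
ft_force: [1.6, -0.0, -0.6]
finger_gap: 85.5
grasp_force: 0.0
```

send_rows --newtons 45 --rows '[{"travel": [0,0,0],"twist": 0,"gripper": 0.5},{"travel": [0,0,0],"twist": 0,"gripper": 0.35},{"travel": [0,0,0],"twist": 0,"gripper": 0.2},{"travel": [0,0,0],"twist": 0,"gripper": 0},{"travel": [0,0,0],"twist": 0,"gripper": 0},{"travel": [0,0,0],"twist": 0,"gripper": 0}]'

```text
clock: 21.45
position: [480.2, 321.8, 113.5]
tool_rot: [0.0, -0.0, 1.0, 0.0]
ft_force: [-0.5, 0.0, 4.7]
finger_gap: 23.2
grasp_force: 44.0
```

```bash
python3 -c "
from h import *
go([480,321.3,113])
avg(4)"
```

```text
t 21.45 pos [480.2  321.83 113.53] riser xy -96.5 381.0 yaw y deg 90.03 gap 23.209160952291082 F [-0.45  0.02  4.69]
tool cm [ 0.02  -0.053  0.053]
t 21.65 riser x -96.5 y 381.0 z 113.55  F [-0.88  0.73  5.27] sd 0.01 [0.44 0.5  0.2 ]
```

send_rows --rows '[{"travel": [0,0,-1],"twist": 0,"gripper": 0},{"travel": [0,0,-2],"twist": 0,"gripper": 0},{"travel": [0,0,-3],"twist": 0,"gripper": 0},{"travel": [0,0,-3],"twist": 0,"gripper": 0},{"travel": [0,0,-3],"twist": 0,"gripper": 0},{"travel": [0,0,-1],"twist": 0,"gripper": 0},{"travel": [-0.9,-2.25,0],"twist": 0,"gripper": 0},{"travel": [-0.9,-2.25,0],"twist": 0,"gripper": 0}]'

```text
clock: 22.45
position: [497.0, 276.0, 241.8]
tool_rot: [-0.001, -0.001, 1.0, -0.001]
ft_force: [0.1, -0.8, -5.6]
finger_gap: 22.9
grasp_force: 44.9
```

send_rows --rows '[{"travel": [-1.48,-3.66,0],"twist": 0,"gripper": 0},{"travel": [-1.48,-3.66,0],"twist": 0,"gripper": 0},{"travel": [-1.48,-3.66,0],"twist": 0,"gripper": 0},{"travel": [-1.48,-3.66,0],"twist": 0,"gripper": 0},{"travel": [-1.48,-3.66,0],"twist": 0,"gripper": 0},{"travel": [-1.48,-3.66,0],"twist": 0,"gripper": 0},{"travel": [-1.48,-3.66,0],"twist": 0,"gripper": 0},{"travel": [-1.48,-3.66,0],"twist": 0,"gripper": 0}]'

```text
clock: 23.25
position: [615.6, -18.0, 240.8]
tool_rot: [-0.002, -0.0, 1.0, -0.0]
ft_force: [0.6, 0.3, -4.6]
finger_gap: 22.7
grasp_force: 45.0
```

send_rows --rows '[{"travel": [0,0,0],"twist": -0.058,"gripper": 0},{"travel": [0,0,0],"twist": -0.058,"gripper": 0},{"travel": [0,0,0],"twist": 0,"gripper": 0},{"travel": [0,0,0],"twist": 0,"gripper": 0}]'

```text
clock: 23.65
position: [615.6, -16.2, 241.4]
tool_rot: [-0.001, -0.058, 0.998, 0.0]
ft_force: [-0.2, 0.5, -5.6]
finger_gap: 22.7
grasp_force: 45.3
```

```bash
python3 - <<'E'
from h import *
avg(4)
go([*riser(0,30),169]);im=capture('wrist');im2=capture('side')
cv2.imwrite('pics/w2.png',np.hstack([cv2.resize(im,(400,300)),cv2.resize(im2,(400,300))])[:,:,::-1])
E
```

```text
t 23.85 riser x -0.7 y 29.6 z 242.25  F [ 0.23 -0.04 -5.02] sd 0.29 [0.42 0.28 0.37]
t 23.85 pos [616.25 -16.09 242.61] riser xy -0.5 29.6 yaw y deg 96.67 gap 23.32663116138151 F [ 0.15 -0.26 -4.53]
tool cm [-0.057  0.042  7.361]
```

View pics/w2.png

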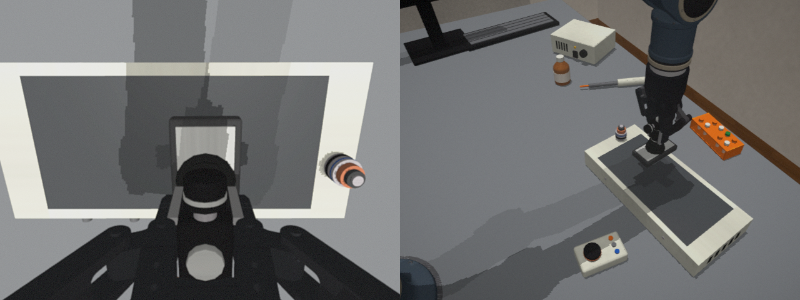

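Wrist view (left half): the foot, around (205,150), is square to the rails. Side view (right half): the joystick hangs upright over the deck at (655,150). Lowering it now.

send_rows --rows '[{"travel": [-0.05,0.04,1],"twist": 0,"gripper": 0},{"travel": [0,0,2.5],"twist": 0,"gripper": 0},{"travel": [0,0,2],"twist": 0,"gripper": 0},{"travel": [0,0,1],"twist": 0,"gripper": 0},{"travel": [0,0,0.2],"twist": 0,"gripper": 0},{"travel": [0,0,0],"twist": 0,"gripper": 0},{"travel": [0,0,0],"twist": 0,"gripper": 0}]'

```text
clock: 24.65
position: [617.7, -15.9, 176.9]
tool_rot: [0.001, -0.058, 0.998, 0.0]
ft_force: [0.9, 0.4, -4.3]
finger_gap: 22.8
grasp_force: 45.3
```

```bash
python3 -c "
from h import *
avg(6);go([*riser(0,30),168.5])"
```

```text
t 24.95 riser x 0.6 y 29.6 z 176.77  F [ 0.43 -0.15 -5.14] sd 0.25 [0.44 0.38 0.63]
t 24.95 pos [617.11 -15.94 176.4 ] riser xy 0.3 29.6 yaw y deg 96.66 gap 22.73533119714174 F [ 0.28  0.37 -4.9 ]
tool cm [0.035 0.038 0.79 ]
```

send_rows --rows '[{"travel": [0.03,0.04,0.2],"twist": 0,"gripper": 0},{"travel": [0,0,0.2],"twist": 0,"gripper": 0},{"travel": [0,0,0.1],"twist": 0,"gripper": 0},{"travel": [0,0,0.1],"twist": 0,"gripper": 0},{"travel": [0,0,0.05],"twist": 0,"gripper": 0},{"travel": [0,0,0.05],"twist": 0,"gripper": 0},{"travel": [0,0,0],"twist": 0,"gripper": 0},{"travel": [0,0,0],"twist": 0,"gripper": 0}]'

```text
clock: 25.75
position: [616.6, -15.6, 168.9]
tool_rot: [0.0, -0.058, 0.998, 0.0]
ft_force: [-1.3, -0.4, -5.4]
finger_gap: 22.7
grasp_force: 45.3
```

```bash
python3 -c "
from h import *
avg(6)"
```

```text
t 26.05 riser x -0.1 y 30.0 z 168.93  F [ 0.25  0.24 -5.35] sd 0.02 [0.4  0.33 0.3 ]
```

Not in contact yet; creeping down.

send_rows --rows '[{"travel": [0,0,0.04],"twist": 0,"gripper": 0},{"travel": [0,0,0.04],"twist": 0,"gripper": 0},{"travel": [0,0,0.04],"twist": 0,"gripper": 0},{"travel": [0,0,0],"twist": 0,"gripper": 0},{"travel": [0,0,0],"twist": 0,"gripper": 0}]'

```text
clock: 26.55
position: [616.6, -15.5, 168.1]
tool_rot: [0.0, -0.058, 0.998, 0.0]
ft_force: [-1.4, 0.6, -1.1]
finger_gap: 22.7
grasp_force: 45.4
```

```bash
python3 -c "
from h import *
avg(6)"
```

```text
t 26.85 riser x -0.1 y 30.1 z 167.99  F [-1.82  0.2   0.21] sd 0.04 [0.61 0.42 0.6 ]
```

send_rows --rows '[{"travel": [0,0,0.03],"twist": 0,"gripper": 0},{"travel": [0,0,0],"twist": 0,"gripper": 0.3},{"travel": [0,0,0],"twist": 0,"gripper": 0.5},{"travel": [0,0,0],"twist": 0,"gripper": 0.8},{"travel": [0,0,0],"twist": 0,"gripper": 0.9},{"travel": [0,0,0],"twist": 0,"gripper": 0.9}]'

```text
clock: 27.45
position: [616.7, -15.6, 167.4]
tool_rot: [0.0, -0.058, 0.998, 0.0]
ft_force: [-0.3, -0.4, -0.2]
finger_gap: 76.9
grasp_force: 0.0
```

send_rows --rows '[{"travel": [0,0,-1],"twist": 0,"gripper": 0.9},{"travel": [0,0,-3],"twist": 0,"gripper": 0.9},{"travel": [0,0,-4],"twist": 0,"gripper": 0.9},{"travel": [0,0,-4],"twist": 0,"gripper": 0.9},{"travel": [0,0,-2],"twist": 0,"gripper": 0.9},{"travel": [0,0,0],"twist": 0,"gripper": 0.9},{"travel": [0,0,0],"twist": 0,"gripper": 0.9}]'

```text
clock: 28.15
position: [616.4, -15.6, 307.8]
tool_rot: [0.0, -0.058, 0.998, 0.0]
ft_force: [-0.4, -1.0, 0.4]
finger_gap: 77.0
grasp_force: 0.0
```

```bash
python3 - <<'E'
from h import *
s=go(None);im=capture('wrist');m=camera_model('wrist');im2=capture('side')
b=im.copy()[:,:,::-1].copy()
print('top',proj(m,[*riser(0,30),153]).round(1))
for x,y in((-45,5),(45,5),(45,55),(-45,55)):
    p=proj(m,[*riser(x,y),69]);print(x,y,p.round(1));cv2.circle(b,tuple(int(v) for v in p.round()),2,(0,0,255),-1)
cv2.circle(b,tuple(int(v) for v in proj(m,[*riser(0,30),153]).round()),2,(0,0,255),-1)
cv2.imwrite('pics/w3.png',b)
cv2.imwrite('pics/s3.png',im2[:,:,::-1])
E
```

```text
t 28.15 pos [616.37 -15.61 307.8 ] riser xy -0.4 30.0 yaw y deg 96.66 gap 76.95622231704182 F [-0.39 -0.96  0.42]
top [327.3 252.7]
-45 5 [294.  158.1]
45 5 [296.7 270.9]
45 55 [358.5 270.9]
-45 55 [361.3 158.1]
```

View pics/w3.png

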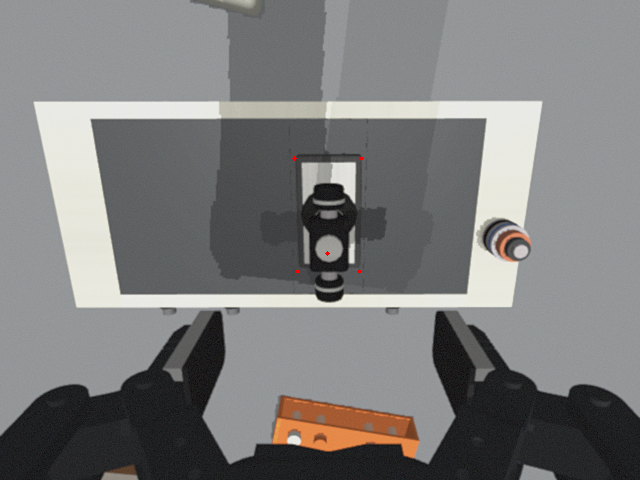

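View pics/s3.png

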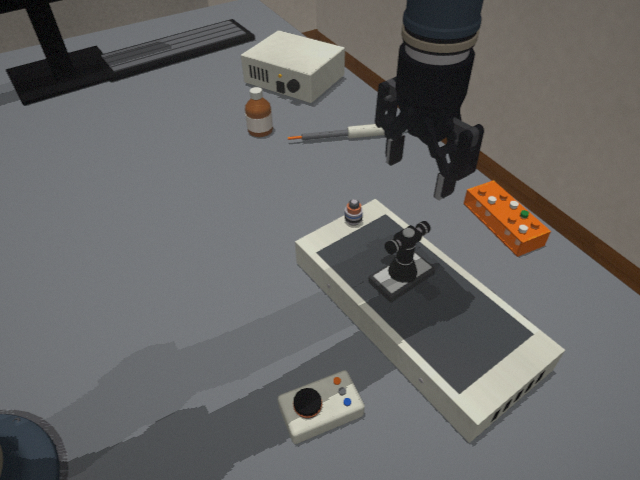

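The joystick stands upright. In the wrist view the foot spans about (296–361, 155–269), within 2–3 px of the intended corners, and square to the rails. The side view shows the gripper well clear and the other things unmoved.

```bash
python3 -c "
from bench import *
print(job_done())"
```

```text
the job is handed in; nothing more can be done
None
```

I pressed along the deck and felt it turn stiff about 30 mm toward the lens from its centre. I then stood the joystick upright there with its foot along the bearer, let go, and handed the job in at about 28 s; no verdict came back.

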